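# Clamp the long air cylinder in its assembly fixture

### The job

Lift the sprung clamp bar of the blue fixture by its black knob straight up out of its slot, then swing it well aside and lay (do not drop) the longer of the two air cylinders in the V-blocks, which take its barrel between the end caps. Swing the bar back over the cylinder and lower it into its slot so that it clamps the barrel, then let go. Leave the shorter cylinder where it lies.

Things in the scene. Friction and masses are not known exactly. Their poses are not given: they have to be found in the camera images.
- fixture: Clamp fixture, blue base 270 x 130 x 12 mm. Origin on the bench under the cradle's middle, z up. Two dark 45-degree V-blocks, 16 mm thick, at y = +-40 mm, tops z = 50: a cylinder lies along y, axis at x = 0, z = 50, caps outside the blocks, 12 mm play, either way round. Upright bar pivot at x = -100, y = 0; slotted rest post at x = 110 to 126, top z = 80, slot 47 mm wide at the top, 35 at its foot.
- knob (a point): Middle of the bar's upright round black knob, 28 mm across, 30 tall, 170 mm from the pivot, free to spin. In the fixture's frame at the start x 70, y 0, z 107 (bar fully down in its slot, underside z 58); z 115 on a clamped barrel. Lifted 25 to 45 mm the bar swings to the fixture's +y, up to 100 degrees. A spring (7 to 11 N with weight) pulls it down; let go aside, it sinks to z 107, stays there.
- cylinder: The longer air cylinder, aluminium, lying on the bench: round barrel 36 mm across and 120 long between square end caps 44 x 44 x 20 mm (160 over the caps), a 12 mm rod sticking out 30 mm at one end; 0.3 to 0.55 kg. Origin on the barrel's axis midway between the caps, 22 mm above the bench at the start; y runs along the barrel towards the rod. Grip across the barrel's middle.
- short_cylinder: The shorter air cylinder, to be left alone: same make, but its barrel is only 50 mm long (90 over the caps). Origin and axes as for the longer one. It lies about 140 mm from the longer one; which of the two is nearer the robot varies.
Things that resemble listed ones, but are neither listed nor needed, are in the scene too. Leave any purple or turquoise look-alike of the cylinder alone.

How it is judged:
By the outcome, as a careful person would: the job done as asked, in the order asked, and still so for the second after the job is handed in, with the robot touching nothing.
It also fails if it takes over 67 s, if anything falls off the work surface, if the arm or the gripper's body presses on something with over 40 N, if the wrist force passes 120 N, or if a joint passes its speed limit or range.

### The arm

A 6-joint arm with a two-finger parallel gripper is mounted at the origin on the work surface. World frame = base frame: x ahead of the robot, y to its left, z up, the work surface at z = 0. Lengths are in mm, angles in rad, forces in N, time in s.
With the tool pointing down it reaches from about 350 to 1000 mm from the base axis. Payload 7.1 kg.
Tool frame: the origin (TCP) lies midway between the tips of the shut fingers; the grasp point (between the pads) lies 19 mm behind it (arm.hold_point_z is the distance from the TCP to the grasp point, in mm); z points along the fingers, y is the line along which they close (so a half turn about z gives the same grasp; the last joint's range is limited). The gripper opens to 85 mm and grips with 20 to 120 N. Pads are 22 mm wide; open, the fingers measure 114 mm over their backs; the gripper's body (76 mm by 85 mm) begins 54 mm behind the grasp point. The pads swing forward as they close: fully open they stand 13 mm farther back than shut.
Start: joints at [-1.291, 0.423, 1.63, -0, 1.089, -0.019], TCP at [184.001, -597.284, 231.319] pointing down, gripper open.
Joint ranges: [-3, 3], [-0.9, 2.11], [0.09, 2.58], [-1.31, 4.45], [0.11, 2.69], [-2.54, 2.54]. Speed limits (rad/s): [2.39, 2.39, 3.01, 3.14, 3.14, 3.14].

### API

Orientations are given as a unit quaternion [x, y, z, w].
In Python, from rig import arm, vision gives the robot as it stands.
- The arm moves only by the shell command python3 -m jog 'ROWS'. ROWS is JSON, a list that holds one entry, the list of rows, each a list of 7 numbers: the shift along the tool's x, y, z in m, then the turn, a rotation vector about the tool's x, y, z in degrees, then the opening, from 0 (shut) to 1 (fully open). A call has 1 to 20 rows; each row shifts and turns the commanded pose from where the row before left it, along the tool's axes as they then stand; what a row does not reach is not made up. A row lasts 1/12 s, in which the tool goes at most 41.7 mm and 7.16 degrees, less where a joint would pass 70% of its speed; a pose out of reach is approached as far as the arm can. A call is refused whole if a number of a shift passes 0.0417 or a number of a turn 7.16, either way. A call with a gripper value outside its range is refused whole. The fingers move at their own pace and stop on an object; the grip force is fixed at half the most. Time passes only in rows, so rows that do not move let the fingers close. It gives the time, the measured TCP pose, the force, the opening and the grip force at its end, in the units of the state.
- arm.state(): the state, without advancing time (a new reading comes with each control period).
- vision.snapshot(name): name is "scene" or "top" or "wrist"; returns the picture (400x640x3 uint8, red, green, blue); there is no depth.
- vision.camera_info(name): a dict with "mtx" (3x3 intrinsics, pixels), "distortion" ([k1, k2, p1, p2, k3] as OpenCV has them; the pictures are not rectified), "extrinsics" (4x4, takes a point from camera to world coordinates); the wrist camera has in their place "T_tool_cam" (4x4, takes a point from camera to tool coordinates, whose origin is the TCP and whose axes are the flange's). Camera axes: x right, y down, z forward; pixel columns grow to the right and rows downward; lengths in mm; the calibration is good to about 2 mm. A picture is of the moment at which its call begins: read the wrist's pose just before it. camera_info takes no time and is no camera call.
- arm.finish_job(): hands the job in; it is judged then, once.
The state is a dict: "t": time; "q": joint angles; "joint_vel": joint speeds; "effort": joint torques, N m; "ee_pos": TCP position; "eef_rot": TCP orientation; "ft_force": force on the tool from outside, world axes, zero at the start; "moment": the same for the moment, N m; "finger_gap": finger opening in mm; "finger_force": force on a finger pad.
Only numpy, scipy, OpenCV 4.12 (cv2) and the standard library are available. Lean on these libraries where they do the work, as an engineer would, in place of code of your own. Each camera call takes 0.05 s, during which the arm holds its last target. There are 200 camera calls.

## Working session

There is one attempt and no reset: what is moved stays moved. The work goes in short steps, Python scripts to look and compute and a shell command to move; the robot and the scene stay as the last step left them, time stands still between calls to the robot, and variables do not carry over. Pictures are saved under pics/ and viewed, at most 10 in all, crops included, and the job is handed in when it is done.

```bash
ls; mkdir -p pics
python3 - <<'E'
from rig import arm, vision
import cv2,numpy as np
s=arm.state();print(s['t'],s['ee_pos'],s['eef_rot'],s['finger_gap'])
for n in("scene","top"):
    im=vision.snapshot(n);cv2.imwrite(f"pics/{n}0.png",im[...,::-1])
    c=vision.camera_info(n);print(n,np.round(c['mtx'],1).tolist(),c['distortion'],np.round(c['extrinsics'],3).tolist())
print(vision.camera_info("wrist"))
E
```

```text
pics
0.0 [ 183.86812966 -596.75865554  230.55451549] [ 9.88860444e-01  1.48843686e-01 -9.12996064e-05 -7.55337263e-04] 85.42413631507279
scene [[361.1, 0.0, 316.4], [0.0, 361.1, 196.4], [0.0, 0.0, 1.0]] [-0.06000392  0.          0.          0.          0.        ] [[0.763, 0.389, -0.516, 893.831], [0.646, -0.486, 0.589, -654.841], [-0.022, -0.783, -0.621, 583.813], [0.0, 0.0, 0.0, 1.0]]
top [[439.5, 0.0, 321.9], [0.0, 439.5, 199.1], [0.0, 0.0, 1.0]] [-0.08151962  0.          0.          0.          0.        ] [[-0.024, -0.986, 0.165, 345.378], [-1.0, 0.022, -0.01, -154.707], [0.006, -0.165, -0.986, 1051.207], [0.0, 0.0, 0.0, 1.0]]
{'mtx': array([[307.82590559,   0.        , 315.67276386],
       [  0.        , 307.82590559, 196.93789783],
       [  0.        ,   0.        ,   1.        ]]), 'distortion': array([-0.03750869,  0.        ,  0.        ,  0.        ,  0.        ]), 'T_tool_cam': array([[ 4.97676494e-04, -9.52497463e-01, -3.04546115e-01,
         7.85662351e+01],
       [ 9.99999840e-01,  3.92096759e-04,  4.07837237e-04,
        -1.67660207e-01],
       [-2.69052389e-04, -3.04546269e-01,  9.52497505e-01,
        -1.42814534e+02],
       [ 0.00000000e+00,  0.00000000e+00,  0.00000000e+00,
         1.00000000e+00]])}
```

View pics/top0.png

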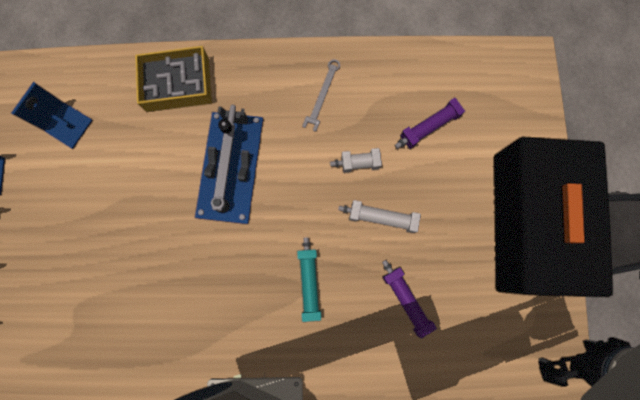

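View pics/scene0.png

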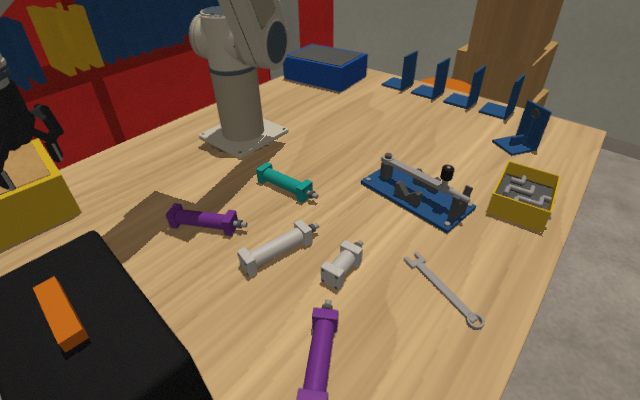

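The top view shows the fixture (blue base corners about (211,112), (265,118), (248,223), (196,217)), its knob at (226,126) and its pivot at (218,203).

What could be taken for the long cylinder:
- aluminium long at (384,216), rod to the left at (346,210)
- aluminium short at (360,160)
- purple at (430,125)
- purple at (410,300)
- turquoise at (310,285)

I choose (384,216). For the fixture, the blue item at (52,115) is a look-alike bracket.

```bash
cat > h.py <<'E'
from rig import arm, vision
import cv2,numpy as np
from scipy.spatial.transform import Rotation as R
def cam(name,s=None):
    c=vision.camera_info(name)
    if name!="wrist": T=np.array(c['extrinsics'])
    else:
        W=np.eye(4);W[:3,:3]=R.from_quat(s['eef_rot']).as_matrix();W[:3,3]=s['ee_pos'];T=W@c['T_tool_cam']
    return np.array(c['mtx']),np.array(c['distortion']),T
def cast(name,px,z,s=None):
    K,d,T=cam(name,s)
    u=cv2.undistortPoints(np.array(px,float).reshape(-1,1,2),K,d)[:,0]
    r=np.c_[u,np.ones(len(u))]@T[:3,:3].T
    o=T[:3,3];return o+r*((z-o[2])/r[:,2])[:,None]
def tri(views): # [(name,px,s)]
    A=np.zeros((3,3));b=np.zeros(3)
    for n,p,s in views:
        K,d,T=cam(n,s);u=cv2.undistortPoints(np.array(p,float).reshape(1,1,2),K,d)[0,0]
        r=T[:3,:3]@[*u,1];r/=np.linalg.norm(r);M=np.eye(3)-np.outer(r,r);A+=M;b+=M@T[:3,3]
    return np.linalg.solve(A,b)
def blob(mask,near):
    cs,_=cv2.findContours(mask.astype(np.uint8),cv2.RETR_EXTERNAL,cv2.CHAIN_APPROX_NONE)
    cs=[c for c in cs if cv2.contourArea(c)>60]
    return max(cs,key=lambda c:cv2.pointPolygonTest(c,near,True))
def rect(P):
    c,wh,a=cv2.minAreaRect(P[:,:2].astype(np.float32));return np.round(c,1),np.round(wh,1),round(a,1)
E
python3 - <<'E'
from h import *
im=cv2.imread("pics/top0.png");hsv=cv2.cvtColor(im,cv2.COLOR_BGR2HSV)
H,S,V=cv2.split(hsv)
blue=(H>100)&(H<125)&(S>120)
box=np.zeros_like(blue);box[105:228,190:270]=1
ys,xs=np.where(blue&box)
hull=cv2.convexHull(np.c_[xs,ys].astype(np.int32))
print("base z12",rect(cast("top",hull,12)))
g=(S<45)&(V>120)
for n,p in(("long",(384,216)),("short",(362,160))):
    c=blob(g,p);print(n,cv2.boundingRect(c),rect(cast("top",cv2.convexHull(c),30)))
print("knob top",cast("top",[(226,125)],120),"pivot",cast("top",[(218,203)],75))
print("rod",cast("top",[(343,209)],22),"body",cast("top",[(384,216)],30))
print("tri knob",tri([("top",(226,125),None),("scene",(447,167),None)]))
sc=cv2.imread("pics/scene0.png")
a=cv2.resize(im[95:240,190:440],None,fx=3,fy=3)[:, :750];cv2.imwrite("pics/c1.png",a)
E
```

```text
base z12 (array([604.3,  58.6]), array([126.4, 263.2]), 82.2)
long (348, 200, 72, 32) (array([ 473.9, -308.3]), array([168.8,  44.2]), 76.9)
short (339, 149, 43, 21) (array([ 611.2, -257.4]), array([42.8, 99.8]), 4.9)
knob top [[672.38078373  45.12061184 120.        ]] pivot [[504.59720115  70.12437484  75.        ]]
rod [[ 492.19095932 -214.27934115   22.        ]] body [[ 472.24171852 -309.58807899   30.        ]]
tri knob [673.04506705  45.56194967 124.42879934]
```

View pics/c1.png

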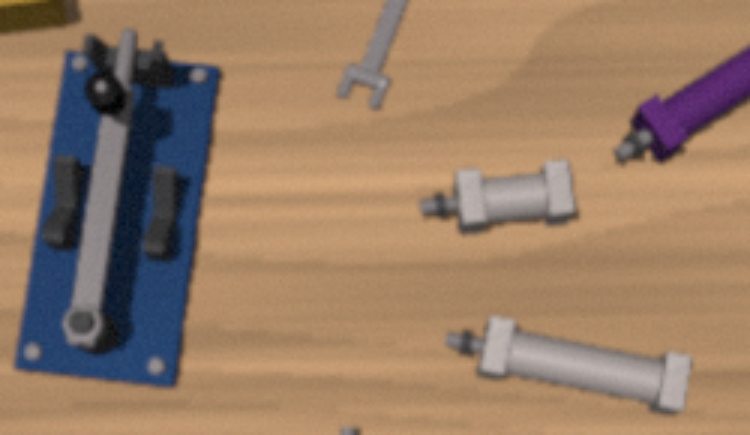

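The crop confirms it: fixture at lower-left origin, x pointing up the picture, and the longer aluminium cylinder at crop (585,365) with its rod to the left. The numbers agree with each other: origin about (604,57), yaw about -8°, knob at (673,45).

Next I move to above the knob.

```bash
python3 -m jog '[[[0,0,-0.0125,0,0,6.28,1],[0,0,-0.0125,0,0,6.28,1],[0,0,-0.0125,0,0,6.28,1],[0,0,-0.0125,0,0,6.28,1],[-0.0046,-0.033,0,0,0,0,1],[-0.0046,-0.033,0,0,0,0,1],[-0.0046,-0.033,0,0,0,0,1],[-0.0046,-0.033,0,0,0,0,1],[-0.0046,-0.033,0,0,0,0,1],[-0.0046,-0.033,0,0,0,0,1],[0.0249,-0.0297,0,0,0,0,1],[0.0249,-0.0297,0,0,0,0,1],[0.0249,-0.0297,0,0,0,0,1],[0.0249,-0.0297,0,0,0,0,1],[0.0249,-0.0297,0,0,0,0,1],[0.0249,-0.0297,0,0,0,0,1],[0.0249,-0.0297,0,0,0,0,1],[0.0249,-0.0297,0,0,0,0,1]]]' && python3 -m jog '[[[0.0249,-0.0297,0,0,0,0,1],[0.0249,-0.0297,0,0,0,0,1],[0.0249,-0.0297,0,0,0,0,1],[0.0249,-0.0297,0,0,0,0,1],[0.0249,-0.0297,0,0,0,0,1],[0.0249,-0.0297,0,0,0,0,1],[0.0249,-0.0297,0,0,0,0,1],[0.0249,-0.0297,0,0,0,0,1],[0.0249,-0.0297,0,0,0,0,1],[0,0,0,0,0,0,1],[0,0,0,0,0,0,1],[0,0,0,0,0,0,1]]]'
python3 - <<'E'
from h import *
s=arm.state();im=vision.snapshot("wrist");cv2.imwrite("pics/w1.png",im[...,::-1])
np.save("s1.npy",np.r_[s['ee_pos'],s['eef_rot']]);print(s['q'])
m=R.from_quat(s['eef_rot']).as_matrix();print("psi",np.degrees(np.arctan2(m[1,0],m[0,0])),m[2])
E
```

```text
t: 1.6
ee_pos: [415.5, -188.0, 281.3]
eef_rot: [0.998, -0.07, -0.0, 0.0]
ft_force: [0.1, -0.4, 0.3]
finger_gap: 85.3
finger_force: 0.0
t: 2.6
ee_pos: [672.9, 43.7, 280.4]
eef_rot: [0.998, -0.069, -0.001, 0.0]
ft_force: [-0.8, 0.2, -0.6]
finger_gap: 85.2
finger_force: 0.0
[ 4.72729172e-02  4.50654924e-01  1.46739027e+00 -3.06719157e-04
  1.22554303e+00  1.75724908e+00]
psi -7.968489000959634 [-1.90753186e-03  6.53343001e-04 -9.99997967e-01]
```

View pics/w1.png

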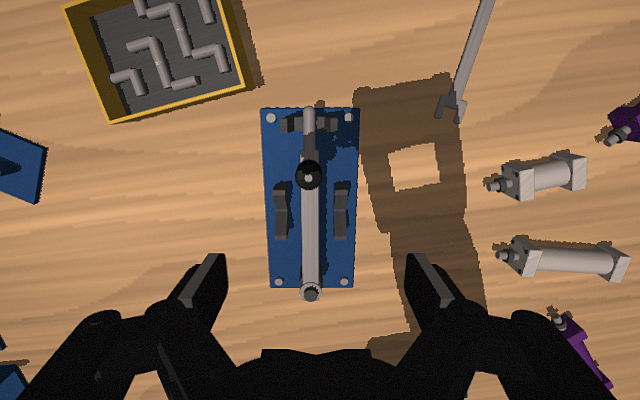

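The wrist view shows the knob top at (309,175), the pivot at (311,293), base screws at (271,118), (354,118), (279,282) and (344,282), and the long cylinder on the right at (575,257). I measure from these.

Run:
```python
from h import *
a=np.load("s1.npy");s=dict(ee_pos=a[:3],eef_rot=a[3:])
im=cv2.imread("pics/w1.png");H,S,V=cv2.split(cv2.cvtColor(im,cv2.COLOR_BGR2HSV))
b=(H>100)&(H<125)&(S>120);box=np.zeros_like(b);box[100:292,255:365]=1
ys,xs=np.where(b&box);hull=cv2.convexHull(np.c_[xs,ys].astype(np.int32))
print("base",rect(cast("wrist",hull,12,s)))
sc=cast("wrist",[(271,118),(354,118),(279,282),(344,282)],13,s);print("screws",sc.round(1).tolist(),"mean",sc.mean(0))
v=(sc[0]+sc[1]-sc[2]-sc[3]);print("yaw",np.degrees(np.arctan2(v[1],v[0])))
k=cast("wrist",[(309,178)],122,s);print("knob",k,"pivot",cast("wrist",[(311,293)],80,s))
print("tri",tri([("top",(226,125),None),("wrist",(309,177),s)]))
print("cyl",cast("wrist",[(535,256),(620,266),(500,254)],30,s))
```

```text
base (array([607.7,  60.1]), array([128.1, 268. ]), 82.3)
screws [[734.7, 93.6, 13.0], [719.8, -13.0, 13.0], [491.6, 126.1, 13.0], [477.8, 26.9, 13.0]] mean [606.00440994  58.41317157  13.        ]
yaw -8.48197810917364
knob [[675.7729783   50.24027993 122.        ]] pivot [[511.85106876  72.44336332  80.        ]]
tri [674.84026562  48.78683513 111.81529976]
cyl [[ 491.27760875 -255.06156618   30.        ]
 [ 452.91075724 -391.28997278   30.        ]
 [ 502.53228879 -202.45053664   30.        ]]
```

```bash
python3 -m jog '[[[0.0012,-0.0054,0.03,0,0,0,1],[0,0,0.035,0,0,0,1],[0,0,0.035,0,0,0,1],[0,0,0.035,0,0,0,1],[0,0,0.025,0,0,0,1],[0,0,0.018,0,0,0,1],[0,0,0.011,0,0,0,1],[0,0,0,0,0,0,1],[0,0,0,0,0,0,1]]]' && python3 -m jog '[[[0,0,0,0,0,0,0.6],[0,0,0,0,0,0,0.4],[0,0,0,0,0,0,0.3],[0,0,0,0,0,0,0],[0,0,0,0,0,0,0],[0,0,0,0,0,0,0],[0,0,0,0,0,0,0],[0,0,0,0,0,0,0]]]'
```

```text
t: 3.4
ee_pos: [675.5, 48.1, 92.8]
eef_rot: [0.998, -0.07, -0.0, 0.0]
ft_force: [0.2, -0.1, 0.2]
finger_gap: 85.3
finger_force: 0.0
t: 4.07
ee_pos: [676.1, 48.9, 92.7]
eef_rot: [0.998, -0.07, 0.001, -0.0]
ft_force: [1.8, 0.6, 2.1]
finger_gap: 26.4
finger_force: 58.9
```

```bash
python3 -m jog '[[[0,0,-0.005,0,0,0,0],[0,0,-0.006,0,0,0,0],[0,0,-0.006,0,0,0,0],[0,0,-0.006,0,0,0,0],[0,0,-0.006,0,0,0,0],[0,0,-0.006,0,0,0,0],[0,0,0,0,0,0,0],[0,0,0,0,0,0,0]]]'
```

```text
t: 4.73
ee_pos: [674.5, 48.9, 127.5]
eef_rot: [0.998, -0.07, -0.001, 0.0]
ft_force: [-6.1, 0.9, -8.9]
finger_gap: 26.0
finger_force: 59.6
```

```bash
python3 -m jog '[[[-0.00016,-0.0074,0,0,0,-2.5,0],[-0.00065,-0.0148,0,0,0,-5,0],[-0.00065,-0.0148,0,0,0,-5,0],[-0.00065,-0.0148,0,0,0,-5,0],[-0.00065,-0.0148,0,0,0,-5,0],[-0.00016,-0.0074,0,0,0,-2.5,0]]]'
```

```text
t: 5.23
ee_pos: [668.8, 123.3, 127.1]
eef_rot: [0.989, 0.15, -0.001, -0.0]
ft_force: [-4.0, -1.3, -9.2]
finger_gap: 26.6
finger_force: 59.6
```

```bash
python3 -m jog '[[[-0.00016,-0.0074,0,0,0,-2.5,0],[-0.00065,-0.0148,0,0,0,-5,0],[-0.00065,-0.0148,0,0,0,-5,0],[-0.00065,-0.0148,0,0,0,-5,0],[-0.00065,-0.0148,0,0,0,-5,0],[-0.00065,-0.0148,0,0,0,-5,0],[-0.00065,-0.0148,0,0,0,-5,0],[-0.00065,-0.0148,0,0,0,-5,0],[-0.00065,-0.0148,0,0,0,-5,0],[-0.00065,-0.0148,0,0,0,-5,0],[-0.00065,-0.0148,0,0,0,-5,0],[-0.00065,-0.0148,0,0,0,-5,0],[-0.00016,-0.0074,0,0,0,-2.5,0],[0,0,0,0,0,0,0],[0,0,0,0,0,0,0]]]'
```

```text
t: 6.48
ee_pos: [545.9, 237.9, 127.8]
eef_rot: [0.783, 0.622, 0.0, 0.0]
ft_force: [-0.4, -1.7, -10.0]
finger_gap: 26.6
finger_force: 59.6
```

```bash
python3 -m jog '[[[0,0,0.007,0,0,0,0],[0,0,0.008,0,0,0,0],[0,0,0.008,0,0,0,0],[0,0,0.007,0,0,0,0],[0,0,0.004,0,0,0,0],[0,0,0,0,0,0,0],[0,0,0,0,0,0,0.4],[0,0,0,0,0,0,0.7],[0,0,0,0,0,0,1],[0,0,0,0,0,0,1],[0,0,0,0,0,0,1],[0,0,0,0,0,0,1],[0,0,-0.01,0,0,0,1],[0,0,-0.025,0,0,0,1],[0,0,-0.035,0,0,0,1],[0,0,-0.04,0,0,0,1]]]' && python3 -m jog '[[[-0.0367,0.0034,0,0,0,0,1],[-0.0367,0.0034,0,0,0,0,1],[-0.0367,0.0034,0,0,0,0,1],[-0.0367,0.0034,0,0,0,0,1],[-0.0367,0.0034,0,0,0,0,1],[-0.0367,0.0034,0,0,0,0,1],[-0.0367,0.0034,0,0,0,0,1],[-0.0367,0.0034,0,0,0,0,1],[-0.0367,0.0034,0,0,0,0,1],[-0.0367,0.0034,0,0,0,0,1],[-0.0367,0.0034,0,0,0,0,1],[-0.0367,0.0034,0,0,0,0,1],[-0.0367,0.0034,0,0,0,0,1],[-0.0367,0.0034,0,0,0,0,1],[-0.0367,0.0034,0,0,0,0,1],[0,0,0,0,0,0,1],[0,0,0,0,0,0,1]]]'
python3 - <<'E'
from h import *
s=arm.state();im=vision.snapshot("wrist");cv2.imwrite("pics/w2.png",im[...,::-1])
np.save("s2.npy",np.r_[s['ee_pos'],s['eef_rot']])
m=R.from_quat(s['eef_rot']).as_matrix();print("psi",np.degrees(np.arctan2(m[1,0],m[0,0])))
E
```

```text
t: 7.82
ee_pos: [544.4, 237.4, 203.6]
eef_rot: [0.783, 0.622, -0.002, -0.001]
ft_force: [0.9, 0.4, -0.7]
finger_gap: 85.2
finger_force: 0.0
t: 9.23
ee_pos: [471.0, -311.8, 203.9]
eef_rot: [0.784, 0.621, 0.0, 0.0]
ft_force: [-0.5, -0.1, -0.1]
finger_gap: 85.5
finger_force: 0.0
psi 76.80289175923
```

View pics/w2.png

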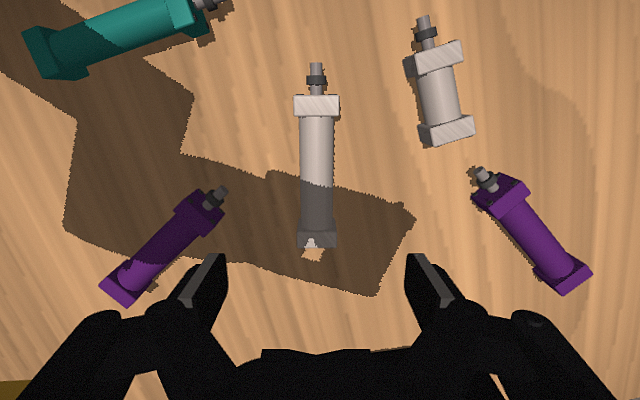

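The long cylinder lies under the gripper. The rod cap is at rows 95-117 around column 317, the rear cap's outer edge is near (317,247), and the barrel lies between them.

Run:
```python
from h import *
a=np.load("s2.npy");s=dict(ee_pos=a[:3],eef_rot=a[3:]);m=R.from_quat(a[3:]).as_matrix()
p=cast("wrist",[(317,95.5),(317,247)],44,s);print(p,np.linalg.norm(p[0]-p[1]))
e=cast("wrist",[(294,98),(340,98),(298,246),(336,246)],44,s)
f,b=(e[0]+e[1])/2,(e[2]+e[3])/2;v=f-b
print("widths",np.linalg.norm(e[0]-e[1]),np.linalg.norm(e[2]-e[3]),"axis yaw",np.degrees(np.arctan2(v[1],v[0])))
c=(p[0]+p[1])/2;print("centre",c,(e.mean(0)),"tool shift",m.T@(np.r_[c[:2],22]-a[:3]))
```

```text
[[ 491.34698132 -233.02534235   44.        ]
 [ 455.73308105 -386.13289606   44.        ]] 157.19501549014194
widths 43.23039075008785 41.401540598609515 axis yaw 76.90540115283919
centre [ 473.54003118 -309.5791192    44.        ] [ 473.42538044 -310.08063967   44.        ] tool shift [  2.81230995   1.83192925 181.93665194]
```

```bash
python3 -m jog '[[[0.0028,0.0018,0.035,0,0,0,1],[0,0,0.035,0,0,0,1],[0,0,0.035,0,0,0,1],[0,0,0.035,0,0,0,1],[0,0,0.033,0,0,0,1],[0,0,0.017,0,0,0,1],[0,0,0.008,0,0,0,1],[0,0,0,0,0,0,1],[0,0,0,0,0,0,0.7],[0,0,0,0,0,0,0.55],[0,0,0,0,0,0,0.4],[0,0,0,0,0,0,0],[0,0,0,0,0,0,0],[0,0,0,0,0,0,0],[0,0,0,0,0,0,0],[0,0,0,0,0,0,0]]]'
```

```text
t: 10.62
ee_pos: [474.3, -307.9, 6.9]
eef_rot: [0.783, 0.622, 0.0, 0.001]
ft_force: [-2.1, 2.3, 9.3]
finger_gap: 34.2
finger_force: 58.9
```

```bash
python3 -m jog '[[[0,0,-0.008,0,0,0,0],[0,0,-0.02,0,0,0,0],[0,0,-0.03,0,0,0,0],[0,0,-0.035,0,0,0,0],[0,0,-0.035,0,0,0,0],[0,0,-0.022,0,0,0,0],[0,0,-0.01,0,0,0,0],[0,0,0,0,0,0,0]]]' && python3 -m jog '[[[0.015,0.0017,0,0,0,0,0],[0.03,0.0034,0,0,0,0,0],[0.03,0.0034,0,0,0,0,0],[0.03,0.0034,0,0,0,0,0],[0.03,0.0034,0,0,0,0,0],[0.03,0.0034,0,0,0,0,0],[0.03,0.0034,0,0,0,0,0],[0.03,0.0034,0,0,0,0,0],[0.03,0.0034,0,0,0,0,0],[0.03,0.0034,0,0,0,0,0],[0.03,0.0034,0,0,0,0,0],[0.03,0.0034,0,0,0,0,0],[0.03,0.0034,0,0,0,0,0],[0.015,0.0017,0,0,0,-5.1,0],[0,0,0,0,0,0,0],[0,0,0,0,0,0,0],[0,0,0,0,0,0,0]]]'
python3 - <<'E'
from h import *
s=arm.state();im=vision.snapshot("wrist");cv2.imwrite("pics/w3.png",im[...,::-1])
np.save("s3.npy",np.r_[s['ee_pos'],s['eef_rot']])
m=R.from_quat(s['eef_rot']).as_matrix();print("psi",np.degrees(np.arctan2(m[1,0],m[0,0])),"to target",m.T@(np.r_[605.8,60.5,65]-s['ee_pos']))
E
```

```text
t: 11.28
ee_pos: [474.8, -308.4, 167.9]
eef_rot: [0.783, 0.622, 0.001, 0.002]
ft_force: [-0.2, -0.2, -5.1]
finger_gap: 34.3
finger_force: 61.0
t: 12.7
ee_pos: [603.2, 61.9, 163.5]
eef_rot: [0.755, 0.656, -0.001, -0.001]
ft_force: [-0.5, 0.1, -4.4]
finger_gap: 34.3
finger_force: 60.9
psi 82.0363479409513 to target [-0.92605691  3.06193978 98.51406859]
```

View pics/w3.png

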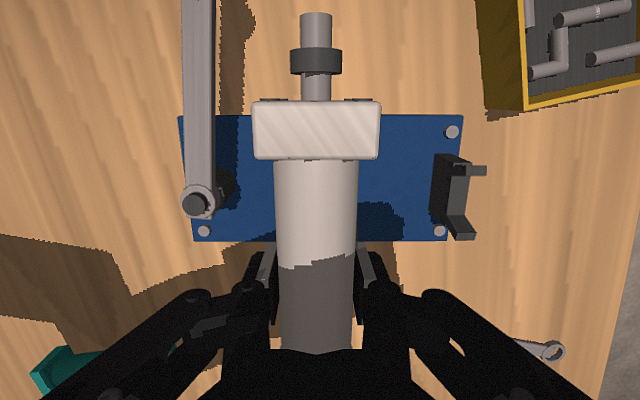

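The cylinder is held over the fixture with its rod toward +y (up the picture). The bar is well aside on the left. Base screws are at (452,132), (440,231) and (204,231), so I check the origin against them.

Run:
```python
from h import *
a=np.load("s3.npy");s=dict(ee_pos=a[:3],eef_rot=a[3:]);m=R.from_quat(a[3:]).as_matrix()
p=cast("wrist",[(452,132),(440,231),(204,231)],13,s);c=(p[0]+p[2])/2
v=p[1]-p[2];print(p.round(1),"centre",c,"yaw",np.degrees(np.arctan2(v[1],v[0])))
q=cast("wrist",[(316,104)],a[2]-15+28,s);print("cap front edge in tool",m.T@(q[0]-a[:3]))
```

```text
[[737.5  92.5  13. ]
 [724.4  -8.4  13. ]
 [480.4  25.4  13. ]] centre [608.92431114  58.94005561  13.        ] yaw -7.866612771133441
cap front edge in tool [ 76.37544951   0.59041219 -13.08339388]
```

```bash
python3 -m jog '[[[-0.0009,0.0036,0.01,0,0,0,0],[0,0,0.022,0,0,0,0],[0,0,0.025,0,0,0,0],[0,0,0.02,0,0,0,0],[0,0,0.01,0,0,0,0],[0,0,0.005,0,0,0,0],[0,0,0,0,0,0,0],[0,0,0,0,0,0,0]]]' && python3 -m jog '[[[0,0,0.002,0,0,0,0],[0,0,0.002,0,0,0,0],[0,0,0,0,0,0,0]]]'
```

```text
t: 13.42
ee_pos: [608.7, 60.8, 73.8]
eef_rot: [0.754, 0.657, 0.0, 0.0]
ft_force: [0.1, -0.1, -4.0]
finger_gap: 34.2
finger_force: 60.9
t: 13.67
ee_pos: [608.5, 61.1, 69.9]
eef_rot: [0.754, 0.657, 0.0, 0.0]
ft_force: [-0.2, -0.1, -4.8]
finger_gap: 34.1
finger_force: 60.9
```

```bash
python3 -m jog '[[[0,-0.0015,0.0015,0,0,0,0],[0,0,0.0015,0,0,0,0],[0,0,0,0,0,0,0],[0,0,0,0,0,0,0]]]' && python3 -m jog '[[[0,0,0.0015,0,0,0,0],[0,0,0,0,0,0,0],[0,0,0,0,0,0,0]]]'
```

```text
t: 14.0
ee_pos: [606.5, 61.3, 66.3]
eef_rot: [0.754, 0.657, -0.0, -0.0]
ft_force: [-0.0, -0.5, -4.7]
finger_gap: 34.4
finger_force: 60.9
t: 14.25
ee_pos: [606.6, 61.3, 64.7]
eef_rot: [0.754, 0.657, -0.0, -0.0]
ft_force: [-0.2, -0.5, -4.3]
finger_gap: 34.0
finger_force: 60.9
```

```bash
python3 -m jog '[[[0,0,0.0015,0,0,0,0],[0,0,0,0,0,0,0],[0,0,0,0,0,0,0]]]' && python3 -m jog '[[[0,0,0.001,0,0,0,0],[0,0,0,0,0,0,0],[0,0,0,0,0,0,0]]]'
```

```text
t: 14.5
ee_pos: [606.5, 61.3, 63.2]
eef_rot: [0.754, 0.657, -0.0, -0.0]
ft_force: [-0.4, -0.1, -4.6]
finger_gap: 34.0
finger_force: 60.9
t: 14.75
ee_pos: [606.6, 61.3, 62.2]
eef_rot: [0.754, 0.657, -0.0, -0.0]
ft_force: [-0.2, -0.6, -4.5]
finger_gap: 34.4
finger_force: 60.9
```

```bash
python3 -m jog '[[[0,0,0.001,0,0,0,0],[0,0,0,0,0,0,0],[0,0,0,0,0,0,0]]]' && python3 -m jog '[[[0,0,0.001,0,0,0,0],[0,0,0,0,0,0,0],[0,0,0,0,0,0,0]]]'
python3 - <<'E'
from h import *
im=vision.snapshot("scene");cv2.imwrite("pics/s1.png",cv2.resize(im[100:260,330:530,::-1],None,fx=4,fy=3.7))
E
```

```text
t: 15.0
ee_pos: [606.6, 61.2, 61.3]
eef_rot: [0.754, 0.657, -0.0, -0.0]
ft_force: [-0.5, 0.2, -4.1]
finger_gap: 34.2
finger_force: 60.9
t: 15.25
ee_pos: [606.5, 61.3, 60.2]
eef_rot: [0.754, 0.657, -0.0, -0.0]
ft_force: [-0.5, -0.2, -4.0]
finger_gap: 34.2
finger_force: 60.9
```

View pics/s1.png

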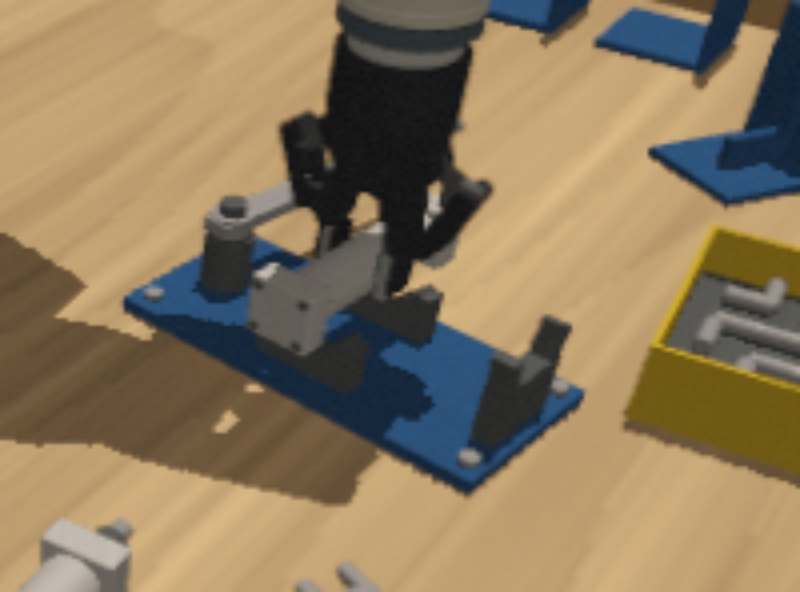

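The cylinder is aligned above the V-blocks, with its near cap at about (290,310) in the crop, but it isn't seated yet. I continue down.

```bash
python3 -m jog '[[[0,0,0.001,0,0,0,0],[0,0,0.001,0,0,0,0],[0,0,0,0,0,0,0],[0,0,0,0,0,0,0]]]' && python3 -m jog '[[[0,0,0.001,0,0,0,0],[0,0,0.001,0,0,0,0],[0,0,0,0,0,0,0],[0,0,0,0,0,0,0]]]'
```

```text
t: 15.63
ee_pos: [606.5, 61.3, 58.2]
eef_rot: [0.754, 0.657, -0.0, -0.0]
ft_force: [-0.1, -0.6, -4.7]
finger_gap: 34.4
finger_force: 60.9
t: 15.97
ee_pos: [606.5, 61.3, 56.2]
eef_rot: [0.754, 0.657, -0.0, -0.0]
ft_force: [-0.4, -0.2, -4.8]
finger_gap: 34.0
finger_force: 60.9
```

I made a sign error: the axis sits 15 mm above the TCP, so seating is at TCP z ≈ 35. I continue down carefully.

```bash
python3 -m jog '[[[0,0,0.004,0,0,0,0],[0,0,0.005,0,0,0,0],[0,0,0.004,0,0,0,0],[0,0,0.002,0,0,0,0],[0,0,0,0,0,0,0],[0,0,0,0,0,0,0]]]' && python3 -m jog '[[[0,0,0.001,0,0,0,0],[0,0,0.001,0,0,0,0],[0,0,0,0,0,0,0],[0,0,0,0,0,0,0]]]'
```

```text
t: 16.47
ee_pos: [606.4, 61.3, 41.0]
eef_rot: [0.754, 0.657, -0.0, -0.0]
ft_force: [-0.1, -0.7, -5.0]
finger_gap: 34.3
finger_force: 60.9
t: 16.8
ee_pos: [606.6, 61.3, 39.4]
eef_rot: [0.754, 0.657, 0.0, 0.0]
ft_force: [-0.2, -0.5, -4.9]
finger_gap: 34.3
finger_force: 60.9
```

```bash
python3 -m jog '[[[0,0,0.001,0,0,0,0],[0,0,0,0,0,0,0],[0,0,0,0,0,0,0]]]' && python3 -m jog '[[[0,0,0.001,0,0,0,0],[0,0,0,0,0,0,0],[0,0,0,0,0,0,0]]]'
```

```text
t: 17.05
ee_pos: [606.6, 61.2, 38.3]
eef_rot: [0.754, 0.657, -0.0, 0.0]
ft_force: [0.9, 0.4, -4.2]
finger_gap: 34.1
finger_force: 60.9
t: 17.3
ee_pos: [606.6, 61.3, 37.2]
eef_rot: [0.754, 0.657, -0.0, -0.0]
ft_force: [0.2, 0.5, -4.1]
finger_gap: 34.0
finger_force: 60.9
```

```bash
python3 -m jog '[[[0,0,0.001,0,0,0,0],[0,0,0,0,0,0,0],[0,0,0,0,0,0,0]]]' && python3 -m jog '[[[0,0,0.001,0,0,0,0],[0,0,0,0,0,0,0],[0,0,0,0,0,0,0]]]'
```

```text
t: 17.55
ee_pos: [606.6, 61.3, 36.3]
eef_rot: [0.754, 0.657, -0.0, -0.0]
ft_force: [0.1, 0.7, -5.4]
finger_gap: 34.2
finger_force: 60.9
t: 17.8
ee_pos: [606.7, 61.3, 35.3]
eef_rot: [0.754, 0.657, 0.0, 0.0]
ft_force: [-0.1, -0.2, -3.7]
finger_gap: 34.2
finger_force: 60.9
```

```bash
python3 -m jog '[[[0,0,0.001,0,0,0,0],[0,0,0,0,0,0,0],[0,0,0,0,0,0,0]]]'
```

```text
t: 18.05
ee_pos: [606.8, 61.2, 35.0]
eef_rot: [0.754, 0.657, 0.0, 0.0]
ft_force: [-3.4, -1.4, 4.5]
finger_gap: 34.3
finger_force: 61.9
```

Contact is at z 35, with the force reversed. I release and rise.

```bash
python3 -m jog '[[[0,-0.0005,0.0003,0,0,0,0],[0,0,0,0,0,0,0],[0,0,0,0,0,0,0.43],[0,0,0,0,0,0,0.5],[0,0,0,0,0,0,0.6],[0,0,0,0,0,0,0.8],[0,0,0,0,0,0,1],[0,0,0,0,0,0,1],[0,0,0,0,0,0,1],[0,0,0,0,0,0,1],[0,0,-0.01,0,0,0,1],[0,0,-0.025,0,0,0,1],[0,0,-0.035,0,0,0,1],[0,0,-0.035,0,0,0,1],[0,0,-0.035,0,0,0,1],[0,0,-0.03,0,0,0,1],[0,0,0,0,0,0,1],[0,0,0,0,0,0,1]]]'
python3 - <<'E'
from h import *
s=arm.state();im=vision.snapshot("wrist");sc=vision.snapshot("top")
np.save("s4.npy",np.r_[s['ee_pos'],s['eef_rot']])
cv2.imwrite("pics/w4.png",im[...,::-1])
cv2.imwrite("pics/p4.png",np.hstack([cv2.resize(im,(480,300)),cv2.resize(sc[90:240,130:290],(320,300))])[...,::-1])
E
```

```text
t: 19.55
ee_pos: [607.4, 61.4, 207.0]
eef_rot: [0.754, 0.657, 0.002, 0.002]
ft_force: [-0.7, -0.2, -0.9]
finger_gap: 85.2
finger_force: 0.0
```

View pics/w4.png

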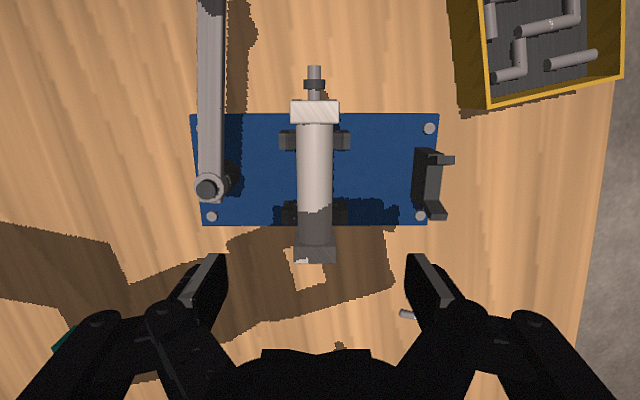

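The cylinder is seated in both V-blocks. The caps at (314,110) and (315,253) lie outside the blocks and the bar is still aside. Now back to the knob where I released it, about (545,237.5).

```bash
python3 -m jog '[[[0.0276,-0.0143,0,0,0,0,1],[0.0276,-0.0143,0,0,0,0,1],[0.0276,-0.0143,0,0,0,0,1],[0.0276,-0.0143,0,0,0,0,1],[0.0276,-0.0143,0,0,0,0,1],[0.0276,-0.0143,0,0,0,5,1],[0,0,0,0,0,0,1],[0,0,0,0,0,0,1]]]'
python3 - <<'E'
from h import *
s=arm.state();im=vision.snapshot("wrist");cv2.imwrite("pics/w5.png",im[...,::-1])
im=cv2.GaussianBlur(im,(3,3),0);g=(im.max(2)<50);g[230:]=0
cs,_=cv2.findContours(g.astype(np.uint8),cv2.RETR_EXTERNAL,cv2.CHAIN_APPROX_NONE)
m=R.from_quat(s['eef_rot']).as_matrix()
for c in cs:
    if cv2.contourArea(c)>150:
        (x,y),r=cv2.minEnclosingCircle(c);p=cast("wrist",[(x,y)],115,s)[0];print(round(x),round(y),round(r),p.round(1),(m.T@(p-s['ee_pos'])).round(1))
E
```

```text
t: 20.32
ee_pos: [542.4, 238.1, 202.3]
eef_rot: [0.781, 0.625, -0.002, -0.0]
ft_force: [-0.6, -0.4, 0.2]
finger_gap: 85.5
finger_force: 0.0
322 198 21 [548.8 240.8 115. ] [ 4.3  5.8 87.3]
```

View pics/w5.png

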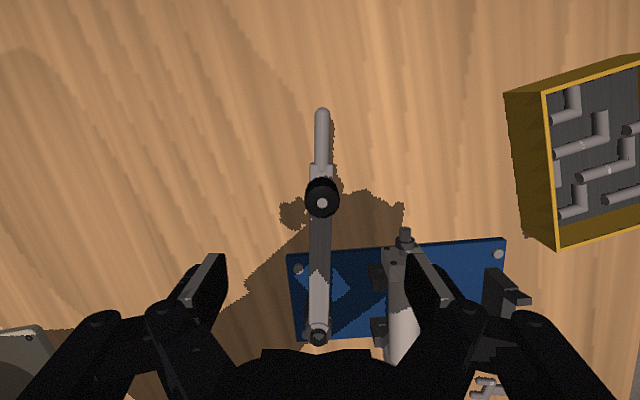

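The knob is at (322,198), still where I left it. I shift by about (3, 4.5) mm, descend and grip.

```bash
python3 -m jog '[[[0.003,0.0045,0.02,0,0,0,1],[0,0,0.035,0,0,0,1],[0,0,0.03,0,0,0,1],[0,0,0.017,0,0,0,1],[0,0,0.007,0,0,0,1],[0,0,0,0,0,0,1],[0,0,0,0,0,0,1],[0,0,0,0,0,0,0.6],[0,0,0,0,0,0,0.4],[0,0,0,0,0,0,0.3],[0,0,0,0,0,0,0],[0,0,0,0,0,0,0],[0,0,0,0,0,0,0],[0,0,0,0,0,0,0],[0,0,0,0,0,0,0]]]'
```

```text
t: 21.62
ee_pos: [549.3, 239.4, 95.3]
eef_rot: [0.782, 0.623, 0.0, 0.0]
ft_force: [-0.3, 1.7, 1.8]
finger_gap: 26.3
finger_force: 58.9
```

```bash
python3 -m jog '[[[0,0,-0.005,0,0,0,0],[0,0,-0.006,0,0,0,0],[0,0,-0.006,0,0,0,0],[0,0,-0.006,0,0,0,0],[0,0,-0.006,0,0,0,0],[0,0,-0.006,0,0,0,0],[0,0,0,0,0,0,0],[0,0,0,0,0,0,0]]]' && python3 -m jog '[[[-0.00016,0.0074,0,0,0,2.5,0],[-0.00065,0.0148,0,0,0,5,0],[-0.00065,0.0148,0,0,0,5,0],[-0.00065,0.0148,0,0,0,5,0],[-0.00065,0.0148,0,0,0,5,0],[-0.00065,0.0148,0,0,0,5,0],[-0.00065,0.0148,0,0,0,5,0],[-0.00065,0.0148,0,0,0,5,0],[-0.00065,0.0148,0,0,0,5,0],[-0.00065,0.0148,0,0,0,5,0],[-0.00065,0.0148,0,0,0,5,0],[-0.00065,0.0148,0,0,0,5,0],[-0.00065,0.0148,0,0,0,5,0],[-0.00065,0.0148,0,0,0,5,0],[-0.00065,0.0148,0,0,0,5,0],[-0.00016,0.0074,0,0,0,2.5,0],[0,0,0,0,0,0,0],[0,0,0,0,0,0,0]]]'
```

```text
t: 22.28
ee_pos: [547.9, 238.0, 129.9]
eef_rot: [0.782, 0.623, -0.001, -0.0]
ft_force: [-0.7, -6.1, -9.9]
finger_gap: 25.9
finger_force: 59.7
t: 23.78
ee_pos: [676.8, 78.9, 128.1]
eef_rot: [1.0, 0.018, -0.004, 0.0]
ft_force: [-8.0, -1.0, -9.4]
finger_gap: 25.8
finger_force: 59.6
```

```bash
python3 -m jog '[[[-0.0011,0.0074,0,0,0,2.5,0],[-0.0013,0.0148,0,0,0,5,0],[-0.0002,0.0074,0,0,0,2.5,0],[0,0,0,0,0,0,0],[0,0,0,0,0,0,0],[0,0,0,0,0,0,0]]]'
python3 - <<'E'
from h import *
im=vision.snapshot("scene");w=vision.snapshot("wrist")
cv2.imwrite("pics/s6.png",np.hstack([cv2.resize(im[110:230,350:500],(400,320)),cv2.resize(w[60:380,120:520],(400,320))])[...,::-1])
E
```

```text
t: 24.28
ee_pos: [674.8, 50.2, 128.6]
eef_rot: [0.998, -0.069, -0.003, 0.0]
ft_force: [-6.6, 1.9, -8.9]
finger_gap: 26.2
finger_force: 59.6
```

View pics/s6.png

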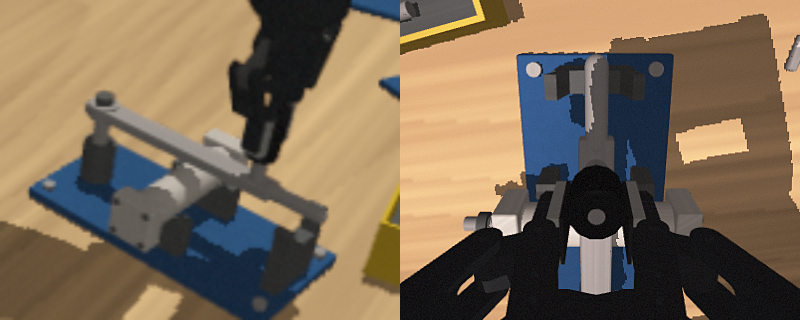

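The bar is over the barrel and between the slot horns. I lower it.

```bash
python3 -m jog '[[[0,0.0012,0.004,0,0,0,0],[0,0,0.005,0,0,0,0],[0,0,0.005,0,0,0,0],[0,0,0.004,0,0,0,0],[0,0,0.003,0,0,0,0],[0,0,0,0,0,0,0],[0,0,0,0,0,0,0]]]' && python3 -m jog '[[[0,0,0.002,0,0,0,0],[0,0,0.002,0,0,0,0],[0,0,0,0,0,0,0],[0,0,0,0,0,0,0]]]'
```

```text
t: 24.97
ee_pos: [675.5, 49.3, 108.6]
eef_rot: [0.998, -0.069, -0.002, -0.0]
ft_force: [-7.1, 0.6, -4.8]
finger_gap: 26.4
finger_force: 60.2
t: 25.3
ee_pos: [676.7, 49.2, 106.7]
eef_rot: [0.998, -0.069, -0.001, -0.0]
ft_force: [-7.9, 0.8, 6.7]
finger_gap: 26.3
finger_force: 61.3
```

```bash
python3 -m jog '[[[-0.0012,0,0,0,0,0,0],[0,0,0.001,0,0,0,0],[0,0,0,0,0,0,0],[0,0,0,0,0,0,0]]]'
python3 - <<'E'
from h import *
s=arm.state();m=R.from_quat(s['eef_rot']).as_matrix();print(s['moment'].round(2),"tilt",m[2])
E
```

```text
t: 25.63
ee_pos: [676.7, 49.3, 106.7]
eef_rot: [0.998, -0.069, 0.001, -0.0]
ft_force: [-6.5, -0.5, 9.6]
finger_gap: 25.9
finger_force: 61.4
[-0.14  1.14 -0.04] tilt [ 1.14847376e-03 -3.20948681e-04 -9.99999289e-01]
```

It rests firmly (stiff contact, no further descent). I let go, rise and step aside, then check the knob height by triangulation.

```bash
python3 -m jog '[[[0,0,0,0,0,0,0.4],[0,0,0,0,0,0,0.6],[0,0,0,0,0,0,0.8],[0,0,0,0,0,0,1],[0,0,0,0,0,0,1],[0,0,0,0,0,0,1],[0,0,-0.01,0,0,0,1],[0,0,-0.03,0,0,0,1],[0,0,-0.035,0,0,0,1],[0,0,-0.035,0,0,0,1],[0,0,-0.035,0,0,0,1],[-0.02,0.03,0,0,0,0,1],[-0.02,0.03,0,0,0,0,1],[-0.02,0.03,0,0,0,0,1],[-0.02,0.03,0,0,0,0,1],[-0.02,0.03,0,0,0,0,1],[-0.02,0.03,0,0,0,0,1],[0,0,0,0,0,0,1],[0,0,0,0,0,0,1]]]'
python3 - <<'E'
from h import *
ref={}
def knob(im,roi):
    x0,y0,x1,y1=roi;g=(cv2.GaussianBlur(im,(3,3),0)[y0:y1,x0:x1].max(2)<42).astype(np.uint8)
    n,_,st,c=cv2.connectedComponentsWithStats(g);o=[]
    for i in range(1,n):
        if st[i,4]>20:o.append((c[i]+[x0,y0]).round(1).tolist()+st[i].tolist())
    return o
s=arm.state();W=vision.snapshot("wrist");cv2.imwrite("pics/w7.png",W[...,::-1])
for tag,t,sc in(("start",cv2.imread("pics/top0.png")[...,::-1],cv2.imread("pics/scene0.png")[...,::-1]),("now",vision.snapshot("top"),vision.snapshot("scene"))):
    cv2.imwrite(f"pics/t7{tag}.png",t[...,::-1]);cv2.imwrite(f"pics/s7{tag}.png",sc[...,::-1])
    print(tag,"top",knob(t,(205,100,250,150)));print(" scene",knob(sc,(425,150,475,195)))
E
```

```text
t: 27.22
ee_pos: [531.8, -113.9, 250.0]
eef_rot: [0.998, -0.07, 0.0, 0.0]
ft_force: [1.8, -0.1, 0.1]
finger_gap: 85.6
finger_force: 0.0
start top [[224.9, 123.2, 14, 9, 13, 24, 137], [241.4, 119.6, 29, 15, 15, 10, 88]]
 scene [[446.5, 173.7, 16, 17, 12, 14, 118]]
now top []
 scene [[446.5, 171.1, 16, 14, 12, 14, 124]]
```

The knob is in the same image column as at the start and 2.6 px higher, which is about +8 mm (z ≈ 115). The bar is therefore in its slot and clamping the barrel.

```bash
python3 -c "
from rig import arm
print(arm.finish_job())"
```

```text
the job is handed in; nothing more can be done
None
```

I handed the job in at about 27 s: the longer cylinder lies in the V-blocks with the bar down in its slot on the barrel, the gripper is clear, and I did not touch the shorter cylinder; I checked the final clamp only by the knob's height (about z 115), not by a last picture.

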